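Hang the hook-on tray on the slotted stand

ROBOT

A 6-joint arm with a two-finger parallel gripper is mounted at the origin on the work surface. World frame = base frame: x ahead of the robot, y to its left, z up, the work surface at z = 0. Lengths are in m, angles in degrees, forces in N, time in s.
With the tool pointing down it reaches from about 0.25 to 0.725 m from the base axis. Payload 9.7 kg.
Tool frame: the origin (TCP) lies between the finger pads; the fingertips stand 17 mm ahead of it and the grasp point (between the pads) lies 2 mm behind it; z points along the fingers, y is the direction in which the jaws open and shut (so a half turn about z gives the same grasp; the last joint's range is limited). The gripper opens to 85 mm and grips with 20 to 120 N. Pads are 22 mm wide; open, the fingers measure 114 mm over their backs; the gripper's body (76 mm by 85 mm) begins 54 mm behind the grasp point. The pads swing forward as they close: fully open they stand 13 mm farther back than shut.
Start: joints at [75.172, 4.979, 10.078, 95.1, 0, 90], TCP at [0.141, 0.532, 0.248] pointing down, gripper open.
Joint ranges: [-179.16, 179.16], [-48.56, 103.87], [-65.8, 70.77], [-126.05, 130.52], [-82.76, 87.17], [-180, 180]. Speed limits (degrees/s): [127.2, 127.2, 147.25, 180, 180, 180].

INTERFACE

Orientations are given as [roll, pitch, yaw] about the fixed x, y, z axes, in that order (R = Rz(yaw) Ry(pitch) Rx(roll)).
In Python, from workcell import monitor, cams, order gives the robot as it stands. The module is installed in compiled form; this text tells all that it offers.
- The arm moves only by the shell command python3 -m handwheel 'ROWS' [OPENING] [FORCE]. ROWS is JSON, a list of rows, each a list of 6 numbers: the shift along the tool's x, y, z in m, then the turn, a rotation vector about the tool's x, y, z in degrees. In form: [[tx, ty, tz, wx, wy, wz], ...]. A call has exactly 8 rows; each row shifts and turns the commanded pose from where the row before left it, along the tool's axes as they then stand; what a row does not reach is not made up. A row lasts 1/12 s, in which the tool goes at most 41.7 mm and 7.16 degrees, less where a joint would pass 70% of its speed; a pose out of reach is approached as far as the arm can. A call is refused whole if a number of a shift passes 0.0417 or a number of a turn 7.16, either way. A call with a gripper value outside its range is refused whole. OPENING is the opening, from -1 (shut) to 1 (fully open), set as the call begins (- or left out, the last holds). The fingers move at their own pace and stop on an object; FORCE is the grip in N (left out, the last holds). Time passes only in rows, so rows that do not move let the fingers close, or fill a call up. It gives the time, the measured TCP pose, the force and the opening at its end, in the units of the state.
- monitor.get_obs(): the state, without advancing time (a new reading comes with each control period).
- cams.camera(name): name is "scene" or "top"; returns a dict with "img" (480x640x3 uint8, red, green, blue), "depth" (480x640 float32, m along the optical axis (not along the pixel's ray), 0 where there is no reading), "fx", "fy", "cx", "cy" (pixels), "rvec" (rotation vector, rad) and "tvec" (3), from world to camera coordinates, as OpenCV has them. Camera axes: x right, y down, z forward; pixel columns grow to the right and rows downward; lengths in m; the calibration is good to about 2 mm. A picture is of the moment at which its call begins.
- order.job_done(): hands the job in, once; it reports no verdict.
The state is a dict: "time": time; "q": joint angles; "qd": joint speeds; "joint_efforts": joint torques, N m; "ee_pos": TCP position; "tcp_rot": TCP orientation; "wrist_force": force on the tool from outside, world axes, zero at the start; "torque": the same for the moment, N m; "opening": finger opening in m.
Only numpy, scipy, OpenCV 4.12 (cv2) and the standard library are available. Lean on these libraries where they do the work, as an engineer would, in place of code of your own. Each camera call takes 0.05 s, during which the arm holds its last target. There are 200 camera calls.

TASK

Hang the tray that has two hook tabs on its back wall on the slotted steel stand: put its tabs into the upper pair of slots, press the tray back against the posts, lower it until the hooks are fully down, and let go. Leave the similar tray without hooks where it stands.

Things in the scene. Friction and masses are not known exactly. Their poses are not given: they have to be found in the camera images.
- hook_tray: Aluminium tray to hang, flat on the bench. Floor 130 (x) x 110 mm, lips 14 mm high, back wall 74 mm high with its outer face at x=+65 mm. Origin: centre of underside; z up, x towards the back wall (towards the posts once hung). Grip: grey upright rib in the middle, along x, 14 mm thick, x=-45 to +35 mm, top 62 mm above the underside; the tray balances near the rib's middle. 0.25 to 0.5 kg.
- hooks (a point): Point on the hook tray midway between its two tabs, on the back wall's outer face, level with the tab shanks' undersides (58 mm up). Tabs at y=+45 and -45 mm, 12 mm wide: shank 8 mm high, ending in a lip that slopes down and out to 16 mm below this point and 18 mm behind the wall. So a tab fills -16 to +8 mm in height. Hung, this point meets upper_slots. Axes as the tray.
- upper_slots (a point): Fixed steel stand, two posts 270 mm high, 44 mm wide, 5 mm thick, hollow behind, centres at y=+45 and -45 mm, on a foot plate 12 mm high reaching 20 mm forward. Each has 2 slots, 28 mm wide, 42 mm high: lower edges 110 and 200 mm above the bench. The point: midway between the posts on their front faces, level with the upper slots' lower edges. z up; x goes through the posts, away from the tray's side.
- plain_tray: Tray of the same size, material and rib but with a plain back wall and no hook tabs; not wanted. Origin and axes as for the hook tray. The two trays stand on opposite sides of the stand, either way round.
Not all that is in view belongs to the job. Leave any orange look-alike of the hook_tray alone.

How it is judged (in metres and radians):
At the end, for the whole second after the job is handed in: The hook tray hangs still on the upper slots with both hooks fully down: its origin within 10 mm of x = -65 mm, within 15 mm of y = 0 and between 50 and 68 mm below the upper-slots point, level and squared to the stand within 0.17 rad; the plain tray is within 30 mm of where it stood (x of hook_tray in the frame of upper_slots between -0.075 and -0.055 m and y of hook_tray in the frame of upper_slots between -0.015 and 0.015 m and z of hook_tray in the frame of upper_slots between -0.068 and -0.05 m and angle between hook_tray's own z axis and vertical below 0.17 rad and angle between the x axis of hook_tray and the x axis of upper_slots, either way round below 0.17 rad and linear speed of hook_tray below 0.02 m/s and distance of plain_tray from where it was at the start of the episode below 0.03 m); the robot touches nothing.
It fails at once if the plain tray is moved by more than 30 mm (distance of plain_tray from where it was at the start of the episode above 0.03 m).
It also fails if it takes over 51 s, if anything falls off the work surface, if the arm or the gripper's body presses on something with over 40 N, if the wrist force passes 120 N, or if a joint passes its speed limit or range.

## Working session

There is one attempt and no reset: what is moved stays moved. The work goes in short steps, Python scripts to look and compute and a shell command to move; the robot and the scene stay as the last step left them, time stands still between calls to the robot, and variables do not carry over. Pictures are saved under pics/ and viewed, about 8 in all and at most 12, crops included, and the job is handed in when it is done.

```bash
mkdir -p pics
cat > h.py <<'E'
import numpy as np, cv2
from workcell import monitor, cams, order
def cap(n):
    c=cams.camera(n); np.savez(''+n+'.npz',**c); return c
def load(n): return dict(np.load(''+n+'.npz'))
def world(c):
    R,_=cv2.Rodrigues(np.array(c['rvec'],float)); v,u=np.mgrid[:480,:640]; d=c['depth']
    P=np.stack([(u-c['cx'])/c['fx']*d,(v-c['cy'])/c['fy']*d,d],-1)
    W=(P-np.array(c['tvec']).ravel())@R; W[d==0]=np.nan; return W
def save(img,n): cv2.imwrite('pics/'+n+'.png',np.ascontiguousarray(img[...,::-1]))
def st():
    o=monitor.get_obs()
    for k in ('time','q','ee_pos','tcp_rot','wrist_force','opening'): print(k,np.round(o[k],4))
E
python3 - <<'E'
from h import *
for n in('scene','top'):
    c=cap(n); save(c['img'],n+'0'); R,_=cv2.Rodrigues(c['rvec']); print(n,-R.T@np.ravel(c['tvec']))
st()
E
```

```text
scene [1.10999839 0.00205962 0.87008536]
top [ 0.30673896 -0.07106628  1.40502233]
time 0.1
q [7.51736e+01 5.00830e+00 1.00399e+01 9.51007e+01 2.00000e-04 8.99989e+01]
ee_pos [0.1407 0.5315 0.2477]
tcp_rot [-1.799309e+02 -2.000000e-04  1.651747e+02]
wrist_force [ 1.2479  0.8449 -0.0895]
opening 0.0855
```

View pics/scene0.png

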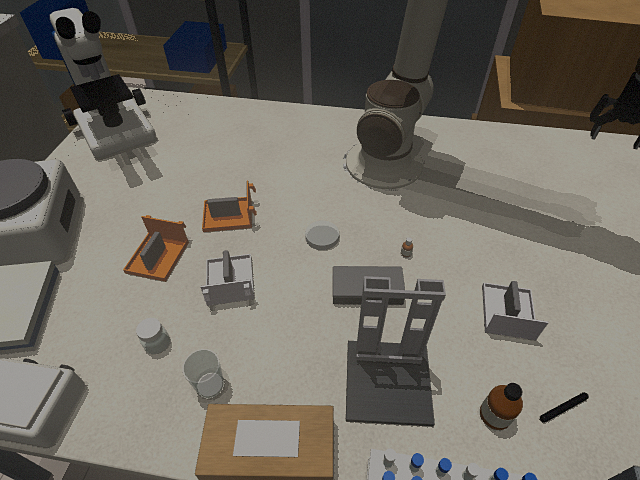

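View pics/top0.png

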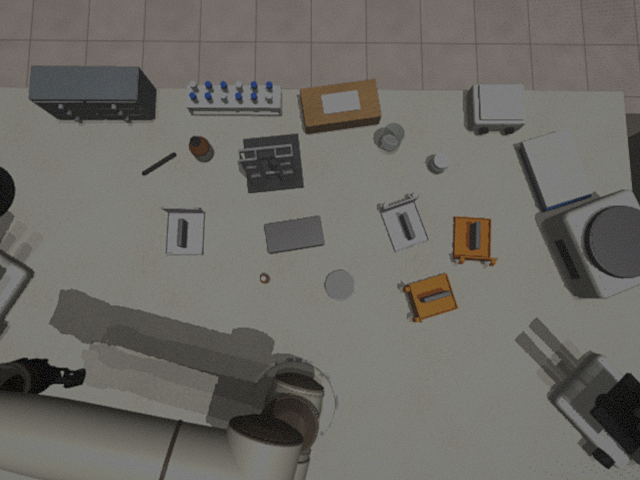

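The scene view shows the stand near (395,340), with silver trays at (230,278) and (513,310). In the top view they are at (404,224), which seems to have tabs on its wall, and (185,232), which is plain. The orange look-alikes are at (473,238) and (432,297). Next I'll take a closer crop and measure.

Run:
```python
from h import *
c=load('top'); W=world(c); s=load('scene'); V=world(s)
a=cv2.resize(c['img'][180:260,360:440],(400,400),interpolation=2)
b=cv2.resize(c['img'][125:205,230:310],(400,400),interpolation=2)
e=np.hstack([a,b]); f=cv2.resize(s['img'][235:310,190:265],(400,400),interpolation=2)
save(np.clip(e.astype(float)*1.7,0,255).astype(np.uint8),'crop1')
print('fx',c['fx'],s['fx'])
def rep(W,name,u0,u1,v0,v1,zl,zh):
    P=W[v0:v1,u0:u1].reshape(-1,3); P=P[(P[:,2]>zl)&(P[:,2]<zh)]
    if len(P)<5: print(name,len(P));return
    r=cv2.minAreaRect(P[:,:2].astype(np.float32)*1000)
    print(name,len(P),'mean',P.mean(0).round(4),'rect',np.round(r[0],1),np.round(r[1],1),round(r[2],1))
for nm,(u0,u1,v0,v1) in dict(hook=(370,435,185,260),plain=(155,215,200,262)).items():
    rep(W,nm+' all',u0,u1,v0,v1,.004,.09); rep(W,nm+' rib',u0,u1,v0+12,v1,.054,.065); rep(W,nm+' wall',u0,u1,v0,v1,.066,.09)
rep(W,'stand top',225,310,125,205,.255,.285)
rep(W,'stand foot',225,310,125,205,.006,.016)
for nm,(u0,u1,v0,v1) in dict(hookS=(195,262,240,310),plainS=(475,550,270,342)).items():
    rep(V,nm+' all',u0,u1,v0,v1,.004,.09); rep(V,nm+' rib',u0,u1,v0,v1,.058,.065); rep(V,nm+' wall',u0,u1,v0,v1,.067,.09)
rep(V,'standS top',340,450,265,430,.255,.285);rep(V,'standS foot',340,450,265,430,.008,.016)
rep(W,'grey block',255,330,205,260,.004,.2)
```

```text
fx 468.5850293384029 441.56342154388085
hook all 1896 mean [ 0.5219 -0.3324  0.0175] rect [ 527.1 -329.9] [196.7 229.2] 89.3
hook rib 135 mean [ 0.5226 -0.3304  0.0611] rect [ 536.8 -311.3] [100.7 119. ] 84.3
hook wall 105 mean [ 0.5645 -0.3199  0.0715] rect [ 551.9 -338. ] [128.9  99.4] 44.1
plain all 1544 mean [0.5    0.3222 0.0207] rect [501.  325.4] [185.4 179.7] 0.5
plain rib 135 mean [0.4909 0.3224 0.0609] rect [490.2 323.8] [16.6 79.1] 89.1
plain wall 82 mean [0.5503 0.3204 0.0727] rect [528.7 335.7] [ 95.4 114.4] 62.8
stand top 403 mean [0.6629 0.0584 0.2674] rect [661.3  57.3] [ 33.5 133.9] 6.1
stand foot 1751 mean [0.7141 0.061  0.0116] rect [704.1  81. ] [244.6 257.2] 0.3
hookS all 1611 mean [ 0.5446 -0.3221  0.0363] rect [ 507.3 -342.2] [187.6 122.5] 19.4
hookS rib 277 mean [ 0.544  -0.323   0.0613] rect [ 553.1 -335.4] [130.8 100. ] 43.2
hookS wall 148 mean [ 0.5764 -0.3126  0.0713] rect [ 578.4 -310.8] [ 18.  109.2] 23.9
plainS all 1981 mean [0.5232 0.3241 0.0344] rect [486.7 331.2] [144.3 177.4] 72.2
plainS rib 270 mean [0.5171 0.3268 0.0609] rect [525.5 311.1] [121.2  98.1] 23.1
plainS wall 169 mean [0.5597 0.3258 0.0713] rect [559.5 325.7] [109.1   7.2] 88.8
standS top 1083 mean [0.6659 0.0625 0.265 ] rect [661.9  61.1] [ 33.6 134. ] 6.0
standS foot 5707 mean [0.7257 0.0664 0.0112] rect [661.6  57. ] [284.9 180.7] 10.7
grey block 2053 mean [ 0.488  -0.0019  0.0328] rect [496.3   4. ] [223.5 164.7] 89.9
```

View pics/crop1.png

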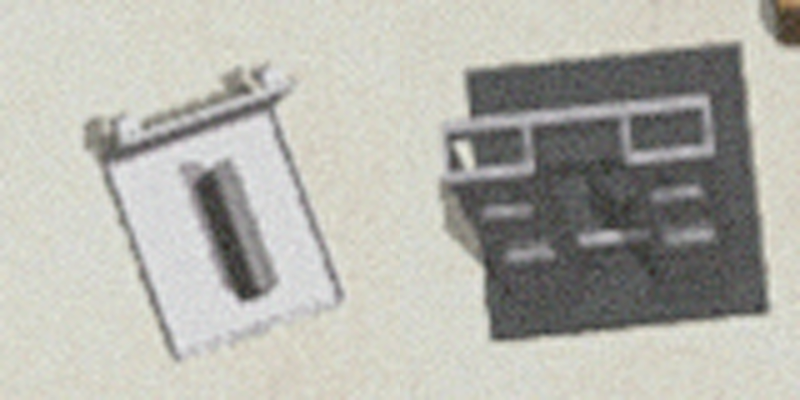

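Run:
```python
from h import *
c=load('top'); W=world(c); s=load('scene'); V=world(s)
save(cv2.resize(s['img'][265:430,335:455],(582,600),interpolation=2)[:800],'crop2')
def sel(W,u0,u1,v0,v1,zl,zh):
    P=W[v0:v1,u0:u1].reshape(-1,3); return P[(P[:,2]>zl)&(P[:,2]<zh)]
def near(P,c,r): return P[np.hypot(*(P[:,:2]-c).T)<r]
def pca(P):
    m=np.median(P[:,:2],0)
    for _ in range(4):
        Q=P[np.hypot(*(P[:,:2]-m).T)<.06]; m=Q[:,:2].mean(0)
    w,v=np.linalg.eigh(np.cov(Q[:,:2].T)); d=v[:,1]; d*=np.sign(d[0]); n=v[:,0]
    a=(Q[:,:2]-m)@d; b=(Q[:,:2]-m)@n
    return Q,m,np.degrees(np.arctan2(d[1],d[0])),np.percentile(a,[2,50,98]).round(4),np.percentile(b,[2,98]).round(4)
for nm,X,box in(('top',W,(370,435,185,260)),('sc',V,(195,262,240,310)),('topP',W,(155,215,200,262)),('scP',V,(475,550,270,342))):
    y=-1 if 'P' not in nm else 1
    ctr=np.array([.515,-.333]) if y<0 else np.array([.49,.322])
    P=near(sel(X,*box,.0585,.0645),ctr,.05); print(nm,'rib',len(P),*pca(P)[1:])
    P=sel(X,*box,.0675,.078); print(nm,'wall',len(P),*pca(near(P,P[:,:2].mean(0) if 0 else np.median(P[:,:2],0),.07))[1:])
    P=near(sel(X,*box,-.01,.01),ctr,.045); print('  floor z',np.median(P[:,2]))
    P=near(sel(X,*box,.004,.09),ctr,.1); r=cv2.minAreaRect(P[:,:2].astype(np.float32)*1000); print('  rect',r)
# stand
for nm,X,box in(('top',W,(225,310,125,205)),('sc',V,(335,455,265,430))):
    for zl,zh in((.262,.28),(.22,.255),(.16,.19),(.05,.1)):
        P=sel(X,*box,zl,zh)
        if len(P)<10: print(nm,zl,len(P));continue
        r=cv2.minAreaRect(P[:,:2].astype(np.float32)*1000); print(nm,zl,len(P),'z',np.median(P[:,2]).round(4),np.round(r[0],1),np.round(r[1],1),r[2])
st()
```

```text
top rib 84 [ 0.51099335 -0.33800398] 20.22402634712685 [-0.0368 -0.001   0.0375] [-0.0075  0.0075]
top wall 72 [ 0.57337367 -0.31816929] -70.02853635770985 [-0.0534 -0.0002  0.0497] [-0.0138  0.0501]
  floor z 0.005150086976419712
  rect ((514.0076904296875, -330.8798828125), (194.1283721923828, 192.17288208007812), 73.04312896728516)
sc rib 142 [ 0.51415896 -0.3332975 ] 17.75543215681371 [-0.0396  0.0002  0.036 ] [-0.0059  0.006 ]
sc wall 142 [ 0.57631908 -0.312461  ] -70.56245660689686 [-0.0536  0.0002  0.0503] [-0.0045  0.0032]
  floor z 0.0029666130673280566
  rect ((524.33935546875, -336.2441711425781), (151.57904052734375, 122.49951171875), 19.354877471923828)
topP rib 90 [0.49109308 0.32271303] -1.1023417068578087 [-0.0404 -0.0012  0.0359] [-0.0069  0.0066]
topP wall 68 [0.55767376 0.32095938] 89.70411773662059 [-0.0513 -0.0004  0.0503] [-0.002  0.002]
  floor z 0.004044086779768903
  rect ((497.95068359375, 325.1075744628906), (179.11424255371094, 176.71359252929688), 0.6241349577903748)
scP rib 164 [0.49473316 0.32661148] -1.7267793571410701 [-0.0403  0.0013  0.0357] [-0.006
[... 309 characters left out ...]
426514
top 0.22 111 z 0.2442 [658.6  56.8] [ 27.4 133.6] 5.918222904205322
top 0.16 117 z 0.176 [657.1  56.7] [ 25.6 133.9] 6.505527496337891
top 0.05 166 z 0.0729 [695.9  13.1] [ 96.  237.7] 41.671749114990234
sc 0.262 774 z 0.2682 [661.9  61.1] [ 33.6 134. ] 6.0445966720581055
sc 0.22 376 z 0.2473 [662.2  60.6] [ 31.2 133.6] 5.955031394958496
sc 0.16 486 z 0.1756 [659.7  60.6] [ 25.6 133.9] 5.883016586303711
sc 0.05 635 z 0.0757 [659.7  60.6] [ 25.9 134.2] 6.275861740112305
time 0.1
q [7.51736e+01 5.00830e+00 1.00399e+01 9.51007e+01 2.00000e-04 8.99989e+01]
ee_pos [0.1407 0.5315 0.2477]
tcp_rot [-1.799309e+02 -2.000000e-04  1.651747e+02]
wrist_force [ 1.2479  0.8449 -0.0895]
opening 0.0855
```

View pics/crop2.png

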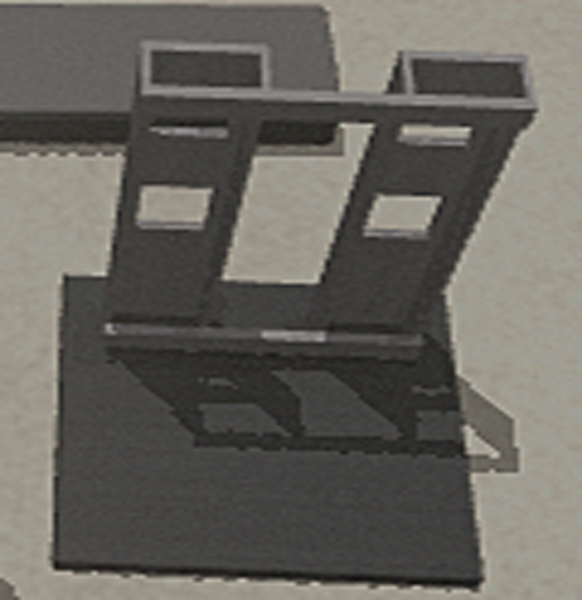

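The crop shows that the posts' closed front faces, with the slots at (190,130), (435,130), (175,205) and (400,215), face the robot. The long foot plate and the cross ties are behind. From this I get:

- **upper_slots:** ≈ (0.645, 0.0575, 0.200), yaw 6°.
- **Hook tray:** on the −y side, rib centre ≈ (0.5126, −0.3357), yaw ≈ 19.6°.

I'll turn the tool by −145.6°, then move to above the rib.

```bash
R='python3 -m handwheel'
python3 -m handwheel '[[0,0,0,0,0,6.07],[0,0,0,0,0,6.07],[0,0,0,0,0,6.07],[0,0,0,0,0,6.07],[0,0,0,0,0,6.07],[0,0,0,0,0,6.07],[0,0,0,0,0,6.07],[0,0,0,0,0,6.07]]' 1 60
python3 -m handwheel '[[0,0,0,0,0,6.07],[0,0,0,0,0,6.07],[0,0,0,0,0,6.07],[0,0,0,0,0,6.07],[0,0,0,0,0,6.07],[0,0,0,0,0,6.07],[0,0,0,0,0,6.07],[0,0,0,0,0,6.07]]'
python3 -m handwheel '[[0,0,0,0,0,6.07],[0,0,0,0,0,6.07],[0,0,0,0,0,6.07],[0,0,0,0,0,6.07],[0,0,0,0,0,6.07],[0,0,0,0,0,6.07],[0,0,0,0,0,6.07],[0,0,0,0,0,6.07]]'
python3 -c "from h import *;st()"
```

```text
time: 0.77
ee_pos: [0.1407, 0.5316, 0.2479]
tcp_rot: [-180.0, 0.0, 116.3]
wrist_force: [1.5, -0.4, 0.3]
opening: 0.0851
time: 1.43
ee_pos: [0.1704, 0.5218, 0.2478]
tcp_rot: [-178.5, 0.1, 71.4]
wrist_force: [-0.2, 0.3, 0.0]
opening: 0.0856
time: 2.1
ee_pos: [0.3579, 0.3907, 0.2479]
tcp_rot: [-169.7, 4.9, 42.4]
wrist_force: [0.7, 0.8, 0.3]
opening: 0.0852
time 2.1
q [ 42.3427   6.5936  11.1357  99.447   10.26   179.9417]
ee_pos [0.3579 0.3907 0.2479]
tcp_rot [-169.7351    4.8946   42.4003]
wrist_force [0.7139 0.84   0.2696]
opening 0.0852
```

Joint 6 reached its limit, because its sign is opposite to what I assumed. I'll use the half-turn grasp (yaw −160.4°) and turn back the other way.

```bash
python3 -m handwheel '[[0,0,0,0,0,-6.5],[0,0,0,0,0,-6.5],[0,0,0,0,0,-6.5],[0,0,0,0,0,-6.5],[0,0,0,0,0,-6.5],[0,0,0,0,0,-6.5],[0,0,0,0,0,-6.5],[0,0,0,0,0,-6.5]]'
python3 -m handwheel '[[0,0,0,0,0,-6.5],[0,0,0,0,0,-6.5],[0,0,0,0,0,-6.5],[0,0,0,0,0,-6.5],[0,0,0,0,0,-6.5],[0,0,0,0,0,-6.5],[0,0,0,0,0,-6.5],[0,0,0,0,0,-6.5]]'
python3 -c "from h import *;st()"
```

```text
time: 2.77
ee_pos: [0.3568, 0.3916, 0.2479]
tcp_rot: [-169.9, -5.0, 94.0]
wrist_force: [-0.7, 0.0, 0.9]
opening: 0.0852
time: 3.43
ee_pos: [0.3568, 0.3916, 0.2479]
tcp_rot: [-177.8, -11.1, 146.2]
wrist_force: [0.0, -0.7, -0.3]
opening: 0.0858
time 3.4333
q [42.518   6.5703 11.1204 99.4238 10.211  75.622 ]
ee_pos [0.3568 0.3916 0.2479]
tcp_rot [-177.7553  -11.0811  146.2426]
wrist_force [ 0.0309 -0.6626 -0.3056]
opening 0.0858
```

```bash
cat >> h.py <<'E'
from scipy.spatial.transform import Rotation as Ro
def to(p,yaw,roll=180,pitch=0):
    o=monitor.get_obs(); R0=Ro.from_euler('xyz',o['tcp_rot'],degrees=True); R1=Ro.from_euler('xyz',[roll,pitch,yaw],degrees=True)
    d=np.array(p)-o['ee_pos']
    print('rotvec',(R0.inv()*R1).as_rotvec(degrees=True).round(2),'shift before',R0.inv().apply(d).round(4),'shift after',R1.inv().apply(d).round(4))
E
python3 -c "
from h import *;to([.5126,-.3357,.15],-160.4)"
```

```text
rotvec [  3.08 -11.3  -52.96] shift before [-0.5425 -0.518   0.0138] shift after [ 0.0973 -0.7375  0.0979]
```

```bash
python3 -m handwheel '[[0,0,0,0.385,-1.41,-6.62],[0,0,0,0.385,-1.41,-6.62],[0,0,0,0.385,-1.41,-6.62],[0,0,0,0.385,-1.41,-6.62],[0,0,0,0.385,-1.41,-6.62],[0,0,0,0.385,-1.41,-6.62],[0,0,0,0.385,-1.41,-6.62],[0,0,0,0.385,-1.41,-6.62]]'
python3 -m handwheel '[[0.004,-0.0307,0,0,0,0],[0.004,-0.0307,0,0,0,0],[0.004,-0.0307,0,0,0,0],[0.004,-0.0307,0,0,0,0],[0.004,-0.0307,0,0,0,0],[0.004,-0.0307,0,0,0,0],[0.004,-0.0307,0,0,0,0],[0.004,-0.0307,0,0,0,0]]'
python3 -m handwheel '[[0.004,-0.0307,0,0,0,0],[0.004,-0.0307,0,0,0,0],[0.004,-0.0307,0,0,0,0],[0.004,-0.0307,0,0,0,0],[0.004,-0.0307,0,0,0,0],[0.004,-0.0307,0,0,0,0],[0.004,-0.0307,0,0,0,0],[0.004,-0.0307,0,0,0,0]]'
python3 -m handwheel '[[0.004,-0.0307,0.012,0,0,0],[0.004,-0.0307,0.012,0,0,0],[0.004,-0.0307,0.012,0,0,0],[0.004,-0.0307,0.012,0,0,0],[0.004,-0.0307,0.012,0,0,0],[0.004,-0.0307,0.012,0,0,0],[0.004,-0.0307,0.012,0,0,0],[0.004,-0.0307,0.012,0,0,0]]'
python3 -c "
from h import *;st();to([.5126,-.3357,.15],-160.4)"
```

```text
time: 4.1
ee_pos: [0.3568, 0.3917, 0.2478]
tcp_rot: [-179.9, -0.0, -160.4]
wrist_force: [-0.4, -0.3, 0.5]
opening: 0.0851
time: 4.77
ee_pos: [0.4077, 0.1478, 0.2482]
tcp_rot: [-180.0, -0.0, -160.7]
wrist_force: [1.0, -0.0, 0.7]
opening: 0.0853
time: 5.43
ee_pos: [0.4586, -0.0947, 0.2482]
tcp_rot: [-180.0, -0.0, -160.7]
wrist_force: [0.6, 0.4, -0.8]
opening: 0.0851
time: 6.1
ee_pos: [0.5094, -0.337, 0.1515]
tcp_rot: [180.0, -0.0, -160.7]
wrist_force: [0.3, -0.2, 0.8]
opening: 0.0854
time 6.1
q [-3.34768e+01  1.25234e+01  7.84390e+00  8.53600e+01 -2.41000e-02
 -5.27464e+01]
ee_pos [ 0.5094 -0.337   0.1515]
tcp_rot [ 1.799831e+02 -4.310000e-02 -1.607304e+02]
wrist_force [ 0.3274 -0.2083  0.847 ]
opening 0.0854
rotvec [ 0.02 -0.04 -0.33] shift before [-0.0034  0.0002  0.0015] shift after [-0.0034  0.0002  0.0015]
```

```bash
python3 -m handwheel '[[-0.0034,0,0.015,0,0,-0.3],[0,0,0.015,0,0,0],[0,0,0.015,0,0,0],[0,0,0.015,0,0,0],[0,0,0.015,0,0,0],[0,0,0.015,0,0,0],[0,0,0.01,0,0,0],[0,0,0.01,0,0,0]]'
python3 -m handwheel '[[0,0,0,0,0,0],[0,0,0,0,0,0],[0,0,0,0,0,0],[0,0,0,0,0,0],[0,0,0,0,0,0],[0,0,0,0,0,0],[0,0,0,0,0,0],[0,0,0,0,0,0]]' -1 80
python3 -m handwheel '[[0,0,0,0,0,0],[0,0,0,0,0,0],[0,0,0,0,0,0],[0,0,0,0,0,0],[0,0,0,0,0,0],[0,0,0,0,0,0],[0,0,0,0,0,0],[0,0,0,0,0,0]]'
python3 - <<'E'
from h import *
st(); c=cap('top'); s=cap('scene')
e=np.hstack([cv2.resize(c['img'][170:270,360:460],(400,400),interpolation=2),cv2.resize(s['img'][215:315,180:280],(400,400),interpolation=2)]); save(e,'grasp')
E
```

```text
time: 6.77
ee_pos: [0.5125, -0.3342, 0.0414]
tcp_rot: [180.0, -0.1, -160.4]
wrist_force: [0.2, -0.5, 0.1]
opening: 0.0853
time: 7.43
ee_pos: [0.5132, -0.3347, 0.0434]
tcp_rot: [-179.9, 0.0, -160.4]
wrist_force: [0.5, -0.6, 5.7]
opening: 0.0129
time: 8.1
ee_pos: [0.5132, -0.3347, 0.0434]
tcp_rot: [-179.9, 0.0, -160.4]
wrist_force: [-0.6, 0.2, 6.4]
opening: 0.0132
time 8.1
q [-3.31026e+01  1.43396e+01 -1.99560e+00  7.35795e+01 -2.55000e-02
 -5.26828e+01]
ee_pos [ 0.5132 -0.3347  0.0434]
tcp_rot [-1.799168e+02  3.140000e-02 -1.604199e+02]
wrist_force [-0.6344  0.1819  6.3719]
opening 0.0132
```

View pics/grasp.png

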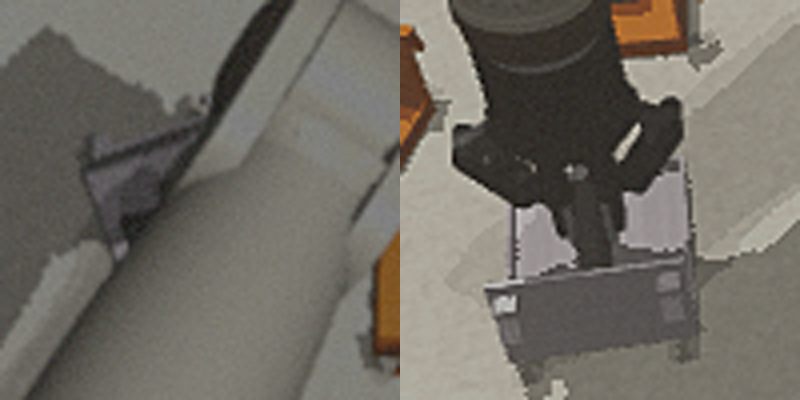

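```bash
python3 -m handwheel '[[0,0,-0.01,0,0,0],[0,0,-0.02,0,0,0],[0,0,-0.024,0,0,0],[0,0,-0.025,0,0,0],[0,0,-0.025,0,0,0],[0,0,-0.024,0,0,0],[0,0,-0.024,0,0,0],[0,0,-0.015,0,0,0]]'
python3 -m handwheel '[[0,0,0,0,0,1.7],[0,0,0,0,0,1.7],[0,0,0,0,0,1.7],[0,0,0,0,0,1.7],[0,0,0,0,0,1.7],[0,0,0,0,0,1.7],[0,0,0,0,0,1.7],[0,0,0,0,0,1.65]]'
python3 -c "
from h import *;st();to([.505,.0427,.2104],-173.95)"
```

```text
time: 8.87
ee_pos: [0.5128, -0.3344, 0.2124]
tcp_rot: [-179.9, 0.0, -160.4]
wrist_force: [0.2, -0.8, -3.7]
opening: 0.0131
time: 9.53
ee_pos: [0.5125, -0.3341, 0.2094]
tcp_rot: [180.0, -0.1, -174.1]
wrist_force: [1.4, 0.3, -2.6]
opening: 0.013
time 9.5333
q [-3.30917e+01  1.30545e+01  1.48654e+01  9.18815e+01 -2.65000e-02
 -3.90412e+01]
ee_pos [ 0.5125 -0.3341  0.2094]
tcp_rot [ 1.799761e+02 -7.150000e-02 -1.740505e+02]
wrist_force [ 1.4342  0.3188 -2.6033]
opening 0.013
rotvec [ 0.02 -0.07 -0.1 ] shift before [-0.0316  0.3756 -0.0009] shift after [-0.0323  0.3755 -0.001 ]
```

```bash
python3 -m handwheel '[[-0.002,0.015,0,0,0,0],[-0.002,0.024,0,0,0,0],[-0.002,0.025,0,0,0,0],[-0.002,0.025,0,0,0,0],[-0.002,0.025,0,0,0,0],[-0.002,0.025,0,0,0,0],[-0.002,0.025,0,0,0,0],[-0.002,0.025,0,0,0,0]]'
python3 -m handwheel '[[-0.002,0.025,0,0,0,0],[-0.002,0.025,0,0,0,0],[-0.002,0.025,0,0,0,0],[-0.002,0.025,0,0,0,0],[-0.002,0.025,0,0,0,0],[-0.002,0.025,0,0,0,0],[-0.002,0.023,0,0,0,0],[-0.002,0.0135,0,0,0,0]]'
python3 - <<'E'
from h import *
st(); c=cap('top'); s=cap('scene')
W=world(c);V=world(s)
save(np.hstack([cv2.resize(c['img'][125:245,220:340],(400,400),interpolation=2),cv2.resize(s['img'][200:380,310:490],(400,400),interpolation=2)]),'pre')
E
```

```text
time: 10.2
ee_pos: [0.5082, -0.1429, 0.2095]
tcp_rot: [180.0, -0.1, -173.9]
wrist_force: [1.3, 0.5, -4.1]
opening: 0.0132
time: 10.87
ee_pos: [0.5042, 0.0449, 0.2096]
tcp_rot: [180.0, -0.1, -173.9]
wrist_force: [0.2, 0.5, -2.1]
opening: 0.0131
time 10.8667
q [ 5.07650e+00 -1.60730e+00 -9.64200e-01  9.06956e+01  1.46000e-02
 -1.07060e+00]
ee_pos [0.5042 0.0449 0.2096]
tcp_rot [ 1.799844e+02 -5.220000e-02 -1.738529e+02]
wrist_force [ 0.1559  0.458  -2.144 ]
opening 0.0131
```

View pics/pre.png

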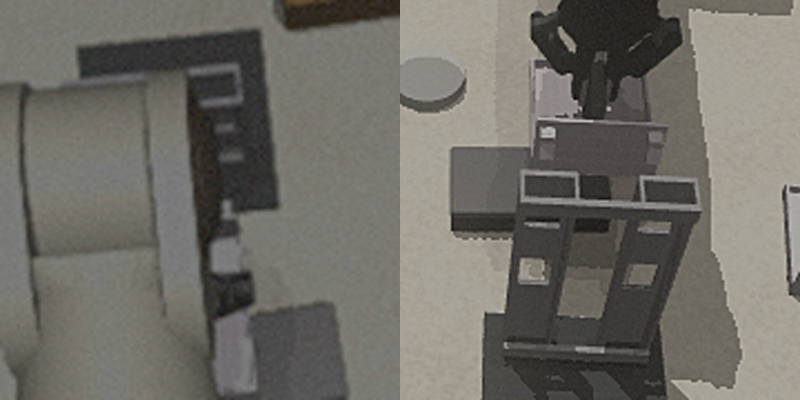

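The tray is held level in front of the stand, with its tabs at right-half (547,133) and (655,138) and the upper slots at about (541,225) and (655,228). The wrist leans towards the post tops in the top view, so I'll measure its clearance as well as the tray-to-stand offset.

Run:
```python
from h import *
s=load('scene');V=world(s);c=load('top');W=world(c)
O=np.array([.6455,.0605]);a=np.radians(6.05);X=np.array([np.cos(a),np.sin(a)]);Y=np.array([-X[1],X[0]])
# stand frame from scene cam
def fr(P): return np.c_[(P[:,:2]-O)@X,(P[:,:2]-O)@Y,P[:,2]]
P=fr(V[200:400,330:470].reshape(-1,3)); P=P[np.isfinite(P[:,0])]
Q=P[(P[:,2]>.262)&(P[:,2]<.28)&(P[:,0]>-.03)&(P[:,0]<.06)]
print('stand top',np.percentile(Q,[1,99],axis=0).round(4))
w=P[(P[:,2]>.17)&(P[:,2]<.255)&(P[:,0]>-.11)&(P[:,0]<-.045)&(abs(P[:,1])<.08)]
for zl in np.arange(.17,.25,.01):
    q=w[(w[:,2]>zl)&(w[:,2]<zl+.01)]
    if len(q)>5: print(round(zl,3),len(q),'x',np.percentile(q[:,0],[5,50,95]).round(4),'y',np.percentile(q[:,1],[1,99]).round(4))
f=w[(w[:,2]>.18)&(w[:,2]<.222)&(abs(w[:,1])<.035)]
p=np.polyfit(f[:,1],f[:,0],1); print('wall yaw err deg',-np.degrees(np.arctan(p[0])),p)
# top edge of wall
print('wall top z',np.percentile(w[:,2],[95,99]))
for nm,D in(('sc',V),('top',W)):
    P=fr(D.reshape(-1,3));P=P[np.isfinite(P[:,0])&(abs(P[:,1])<.2)&(P[:,0]>-.25)&(P[:,0]<.1)]
    for zl in np.arange(.28,.6,.03):
        q=P[(P[:,2]>zl)&(P[:,2]<zl+.03)]
        if len(q)>10: print(nm,round(zl,2),len(q),'xmax',np.percentile(q[:,0],99).round(3),'y',np.percentile(q[:,1],[1,99]).round(3))
o=monitor.get_obs();print('tcp in frame (scene-biased O)',fr(np.array([o['ee_pos']])))
```

```text
stand top [[ 0.0006 -0.068   0.2622]
 [ 0.0327  0.065   0.2712]]
0.17 186 x [-0.0899 -0.0747 -0.0733] y [-0.0524  0.0554]
0.18 164 x [-0.0762 -0.0747 -0.0731] y [-0.0517  0.0549]
0.19 132 x [-0.0762 -0.0746 -0.0735] y [-0.0515  0.0426]
0.2 178 x [-0.1036 -0.0745 -0.0589] y [-0.0525  0.0487]
0.21 221 x [-0.1049 -0.0743 -0.0583] y [-0.0515  0.0517]
0.22 255 x [-0.1053 -0.0744 -0.0617] y [-0.0505  0.0547]
0.23 302 x [-0.0776 -0.0747 -0.0652] y [-0.0526  0.056 ]
0.24 11 x [-0.0765 -0.0743 -0.073 ] y [-0.0467  0.0458]
wall yaw err deg 0.09506378122663593 [-0.00165918 -0.07677188]
wall top z [0.23853855 0.23984717]
sc 0.28 657 xmax -0.121 y [-0.06   0.064]
sc 0.31 341 xmax -0.103 y [-0.035  0.038]
sc 0.34 674 xmax -0.103 y [-0.035  0.036]
sc 0.37 466 xmax -0.101 y [-0.038  0.038]
sc 0.4 587 xmax -0.099 y [-0.038  0.038]
sc 0.43 536 xmax -0.086 y [-0.04   0.041]
sc 0.46 1146 xmax -0.085 y [-0.046  0.047]
sc 0.49 1431 xmax -0.086 y [-0.044  0.045]
sc 0.52 1425 xmax -0.095 y [-0.041  0.042]
sc 0.55 1338 xmax -0.095 y [-0.043  0.038]
sc 0.58 1445 xmax -0.09 y [-0.059  0.05 ]
top 0.28 98 xmax -0.131 y [-0.066 -0.041]
top 0.58 31 xmax -0.14 y [-0.063 -0.051]
tcp in frame (scene-biased O) [[-0.14189726 -0.00091954  0.20942455]]
```

In the scene camera's frame the tray wall is 75 mm from the posts, square to 0.1°, 3 mm too far to +y, and at insertion height (hook point ≈ 0.224). The wrist clears the posts. I'll advance.

```bash
python3 -m handwheel '[[-0.0075,-0.001,0,0,0,0],[-0.0075,-0.001,0,0,0,0],[-0.0075,-0.001,0,0,0,0],[-0.0075,0,0,0,0,0],[-0.0075,0,0,0,0,0],[-0.0075,0,0,0,0,0],[-0.0075,0,0,0,0,0],[-0.0075,0,0,0,0,0]]'
python3 -m handwheel '[[-0.002,0,0,0,0,0],[-0.002,0,0,0,0,0],[-0.002,0,0,0,0,0],[-0.002,0,0,0,0,0],[-0.001,0,0,0,0,0],[-0.001,0,0,0,0,0],[-0.001,0,0,0,0,0],[0,0,0,0,0,0]]'
python3 - <<'E'
from h import *
st(); s=cap('scene');c=cap('top')
save(np.hstack([cv2.resize(c['img'][125:245,220:340],(400,400),interpolation=2),cv2.resize(s['img'][250:370,350:470],(400,400),interpolation=2)]),'ins')
E
```

```text
time: 11.63
ee_pos: [0.566, 0.0457, 0.2092]
tcp_rot: [-180.0, -0.0, -174.0]
wrist_force: [-0.4, -0.2, -2.4]
opening: 0.0131
time: 12.3
ee_pos: [0.5761, 0.0469, 0.2094]
tcp_rot: [-180.0, -0.0, -174.0]
wrist_force: [0.2, 0.8, -3.7]
opening: 0.013
time 12.3
q [ 4.6655e+00  8.2239e+00  9.3142e+00  9.1098e+01 -2.3500e-02 -1.3656e+00]
ee_pos [0.5761 0.0469 0.2094]
tcp_rot [-1.799767e+02 -8.300000e-03 -1.739689e+02]
wrist_force [ 0.2454  0.818  -3.7443]
opening 0.013
```

View pics/ins.png

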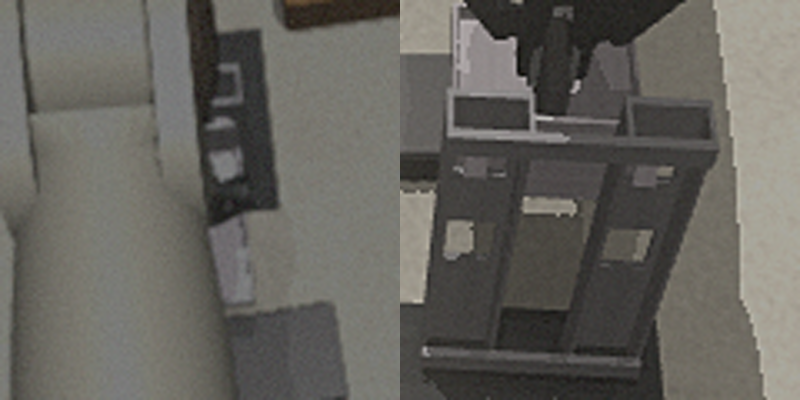

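The tabs appear in the upper slots at right-half (485,168) and (650,172), with no contact force. I'll press the last few mm gently.

```bash
python3 -m handwheel '[[-0.0005,0,0,0,0,0],[-0.0005,0,0,0,0,0],[-0.0005,0,0,0,0,0],[-0.0005,0,0,0,0,0],[-0.0005,0,0,0,0,0],[-0.0005,0,0,0,0,0],[-0.0005,0,0,0,0,0],[0,0,0,0,0,0]]'
python3 - <<'E'
from h import *
s=cap('scene');V=world(s)
O=np.array([.6455,.0605]);a=np.radians(6.05);X=np.array([np.cos(a),np.sin(a)]);Y=np.array([-X[1],X[0]])
P=V[250:370,350:470].reshape(-1,3);P=P[np.isfinite(P[:,0])];F=np.c_[(P[:,:2]-O)@X,(P[:,:2]-O)@Y,P[:,2]]
f=F[(abs(F[:,1])<.018)&(F[:,2]>.19)&(F[:,2]<.245)&(F[:,0]>-.02)&(F[:,0]<.012)];print('wall',len(f),np.percentile(f[:,0],[5,50,95]),np.percentile(f[:,2],98))
for z0,z1 in((.03,.1),(.16,.195)):
  f=F[(abs(abs(F[:,1])-.045)<.02)&(F[:,2]>z0)&(F[:,2]<z1)&(F[:,0]>-.01)&(F[:,0]<.015)];print('post inner (5mm behind front)',len(f),np.percentile(f[:,0],[5,50,95]))
E
```

```text
time: 13.07
ee_pos: [0.5796, 0.0473, 0.2094]
tcp_rot: [-180.0, -0.0, -174.0]
wrist_force: [0.5, -0.3, -3.3]
opening: 0.0129
wall 174 [-2.51927003e-03  9.05651790e-05  1.52236741e-03] 0.24007665287430416
post inner (5mm behind front) 624 [0.00437537 0.00570656 0.00819423]
post inner (5mm behind front) 390 [0.0043087  0.00559374 0.00769309]
```

```bash
python3 -m handwheel '[[-0.0005,0,0,0,0,0],[-0.0005,0,0,0,0,0],[0,0,0.002,0,0,0],[0,0,0.003,0,0,0],[0,0,0.003,0,0,0],[0,0,0.003,0,0,0],[0,0,0.003,0,0,0],[0,0,0.001,0,0,0]]'
python3 -m handwheel '[[0,0,0.001,0,0,0],[0,0,0.001,0,0,0],[0,0,0.001,0,0,0],[0,0,0.001,0,0,0],[0,0,0.001,0,0,0],[0,0,0.001,0,0,0],[0,0,0,0,0,0],[0,0,0,0,0,0]]'
```

```text
time: 13.78
ee_pos: [0.5798, 0.0474, 0.1941]
tcp_rot: [-180.0, -0.1, -173.9]
wrist_force: [-5.5, -0.1, -0.7]
opening: 0.0132
time: 14.45
ee_pos: [0.5798, 0.0474, 0.1883]
tcp_rot: [-180.0, -0.1, -173.9]
wrist_force: [-6.7, -0.6, -1.0]
opening: 0.0134
```

```bash
python3 -m handwheel '[[0,0,0.0005,0,0,0],[0,0,0.0005,0,0,0],[0,0,0.0005,0,0,0],[0,0,0.0005,0,0,0],[0,0,0.0005,0,0,0],[0,0,0.0005,0,0,0],[0,0,0,0,0,0],[0,0,0,0,0,0]]'
python3 -m handwheel '[[0,0,0.0004,0,0,0],[0,0,0.0004,0,0,0],[0,0,0.0004,0,0,0],[0,0,0.0004,0,0,0],[0,0,0,0,0,0],[0,0,0,0,0,0],[0,0,0,0,0,0],[0,0,0,0,0,0]]'
```

```text
time: 15.12
ee_pos: [0.5798, 0.0474, 0.1855]
tcp_rot: [-180.0, -0.1, -173.9]
wrist_force: [-5.8, -1.1, -0.7]
opening: 0.013
time: 15.78
ee_pos: [0.5798, 0.0474, 0.1852]
tcp_rot: [-180.0, -0.0, -173.9]
wrist_force: [-9.2, -1.8, 7.7]
opening: 0.0128
```

It seated at z = 0.1852, where I predicted 0.1854, with about 10 N of upward contact. I'll release and retreat straight up.

```bash
python3 -m handwheel '[[0,0,0,0,0,0],[0,0,0,0,0,0],[0,0,0,0,0,0],[0,0,0,0,0,0],[0,0,0,0,0,0],[0,0,0,0,0,0],[0,0,0,0,0,0],[0,0,0,0,0,0]]' 0.3
python3 -m handwheel '[[0,0,-0.004,0,0,0],[0,0,-0.008,0,0,0],[0,0,-0.012,0,0,0],[0,0,-0.015,0,0,0],[0,0,-0.015,0,0,0],[0,0,-0.015,0,0,0],[0,0,-0.015,0,0,0],[0,0,-0.015,0,0,0]]'
python3 -m handwheel '[[0.02,0,-0.005,0,0,0],[0.02,0,-0.005,0,0,0],[0.02,0,-0.005,0,0,0],[0.02,0,-0.005,0,0,0],[0.02,0,-0.005,0,0,0],[0.02,0,-0.005,0,0,0],[0.02,0,-0.005,0,0,0],[0,0,0,0,0,0]]'
python3 - <<'E'
from h import *
s=cap('scene');c=cap('top');V=world(s)
save(np.hstack([cv2.resize(c['img'][125:245,220:340],(400,400),interpolation=2),cv2.resize(s['img'][240:370,345:475],(400,400),interpolation=2)]),'hung')
O=np.array([.6462,.0592]);a=np.radians(6.05);X=np.array([np.cos(a),np.sin(a)]);Y=np.array([-X[1],X[0]])
for nm,D,box in(('sc',V,(240,370,345,475)),('top',world(c),(125,245,220,340))):
  P=D[box[0]:box[1],box[2]:box[3]].reshape(-1,3);P=P[np.isfinite(P[:,0])];F=np.c_[(P[:,:2]-O)@X,(P[:,:2]-O)@Y,P[:,2]]
  f=F[(abs(F[:,1])<.018)&(F[:,2]>.17)&(F[:,2]<.23)&(F[:,0]>-.02)&(F[:,0]<.012)]
  if len(f): print(nm,'wall x',np.median(f[:,0]),'top z',np.percentile(f[:,2],98))
  r=F[(F[:,0]>-.12)&(F[:,0]<-.025)&(abs(F[:,1])<.02)&(F[:,2]>.195)&(F[:,2]<.212)]
  if len(r)>10: print(nm,'rib',len(r),r.mean(0),'dir',np.polyfit(r[:,0],r[:,1],1)[0],'slope',np.polyfit(r[:,0],r[:,2],1)[0])
  f=F[(F[:,0]>-.12)&(F[:,0]<-.02)&(abs(F[:,1])<.05)&(F[:,2]>.13)&(F[:,2]<.155)]
  if len(f)>10: print(nm,'floor z',np.median(f[:,2]),'slopes x,y',np.linalg.lstsq(np.c_[f[:,:2],np.ones(len(f))],f[:,2],rcond=None)[0][:2])
b=load('scene')
def rib(V):
  P=V[270:342,475:550].reshape(-1,3);P=P[(P[:,2]>.0585)&(P[:,2]<.0645)];return P[np.hypot(P[:,0]-.4947,P[:,1]-.3266)<.05].mean(0)
print('plain rib',rib(V),'(was .4947 .3266)')
E
```

```text
time: 16.45
ee_pos: [0.5806, 0.0474, 0.1837]
tcp_rot: [-180.0, -0.0, -174.0]
wrist_force: [-0.6, 0.1, -0.6]
opening: 0.0558
time: 17.12
ee_pos: [0.5805, 0.0474, 0.2844]
tcp_rot: [-180.0, 0.0, -174.0]
wrist_force: [0.5, 1.0, -0.4]
opening: 0.0554
time: 17.78
ee_pos: [0.439, 0.0325, 0.3208]
tcp_rot: [-180.0, 0.2, -174.0]
wrist_force: [-1.2, -0.7, -0.7]
opening: 0.0559
sc wall x -0.0019670256194921796 top z 0.2037303387048481
sc rib 240 [-0.06724204 -0.00367369  0.19916115] dir -0.0004822132417228783 slope 0.029453664586749927
sc floor z 0.1405642487568366 slopes x,y [0.02785695 0.01305263]
top wall x -0.005030337446114637 top z 0.22020934582681992
top floor z 0.1433993258445028 slopes x,y [ 0.06753313 -0.15490789]
plain rib [0.4917522  0.32655868 0.06082541] (was .4947 .3266)
```

View pics/hung.png

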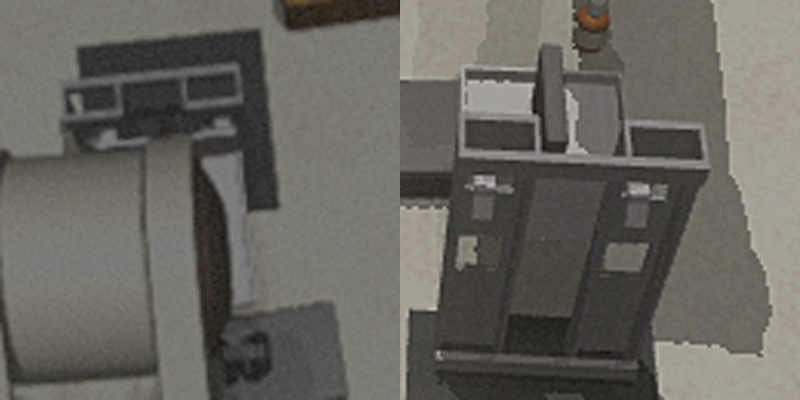

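The hung view shows both tabs through the upper slots with their lips hanging down behind the posts, at right-half (485,195) and (640,200). The rib is upright and the gripper is clear. I'll hand in.

```bash
python3 -c "
from h import *
st();print(order.job_done())"
```

```text
time 17.8833
q [ 4.249400e+00 -7.496700e+00  5.848800e+00  1.032121e+02 -2.010000e-02
 -1.780300e+00]
ee_pos [0.4414 0.0327 0.3191]
tcp_rot [-1.799758e+02  1.326000e-01 -1.739702e+02]
wrist_force [ 0.4134 -0.1509  0.0309]
opening 0.0554
the job is handed in; nothing more can be done
None
```

The hook tray is hanging on the upper slots with both hooks down. I handed the job in at about 17.9 s, and the system gave no verdict.

I gripped the tray by its rib, turned it square to the stand and put its tabs into the upper slots. I pressed it back against the posts with about 6 N, lowered it about 24 mm until the hooks seated, let go and backed away.

**Last checks on the hung tray (scene camera):**

| Check | Measured | Allowed |
|---|---|---|
| Origin x | about −62 to −67 mm | −75 to −55 mm |
| Origin y | about −4 mm | ±15 mm |
| Height relative to slots | about −60 to −62 mm | −68 to −50 mm |
| Tilt | about 1.7° (0.03 rad) | below 0.17 rad |
| Squareness, from the rib | well under 1° | below 0.17 rad |

- **Robot:** the gripper was clear of everything, with about 0 N at the wrist.
- **Plain tray:** it was never approached closely. Its measured position changed by 3 mm, which I put down to how the image points were sampled.

**Checks that disagreed or failed:**
- The two cameras differ by about 3–4 mm. I aligned the tray to the stand using the scene camera alone.
- The top camera's slope for the hung tray's floor came out implausibly large, 0.07 and 0.15. The arm was blocking much of its view, so I did not use it.
- I first turned the wrist the wrong way and joint 6 stopped at its limit, tilting the tool about 10° in free air. I corrected this before the grasp.

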